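# Load the calibration series at the mass spectrometer

### The arm

A 6-joint arm with a two-finger parallel gripper is mounted at the origin on the work surface. World frame = base frame: x ahead of the robot, y to its left, z up, the work surface at z = 0. Lengths are in mm, angles in rad, forces in N, time in s.
With the tool pointing down it reaches from about 350 to 975 mm from the base axis. Payload 7.1 kg.
Tool frame: the origin (TCP) lies midway between the tips of the shut fingers; the grasp point (between the pads) lies 19 mm behind it (ctrl.grip_point_offset is the distance from the TCP to the grasp point, in mm); z points along the fingers, y is the line along which they close (so a half turn about z gives the same grasp; the last joint's range is limited). The gripper opens to 88 mm and grips with 3 to 60 N. Pads are 20 mm wide; open, the fingers measure 115 mm over their backs; the gripper's body (75 mm by 178 mm) begins 61 mm behind the grasp point.
Start: joints at [1.139, 0.423, 1.63, -0, 1.089, -0.019], TCP at [250.702, 572.497, 222.675] pointing down, gripper open.
Joint ranges: [-3, 3], [-0.9, 2.11], [0.09, 2.58], [-1.31, 4.45], [0.11, 2.69], [-2.54, 2.54]. Speed limits (rad/s): [2.39, 2.39, 3.01, 3.14, 3.14, 3.14].

### API

Orientations are given as a rotation vector (axis times angle).
In Python, from workcell import get_obs, optics, close_job, spotter, ctrl gives the robot as it stands. The module is installed in compiled form; this text tells all that it offers.
- The arm moves only by the tool move_arm, never from a script. Its argument "rows" is a list of rows, each a list of 5 numbers: the shift along the tool's x, y, z in cm, then the turn about the tool's z in degrees, then the opening in per cent of the stroke, from 0 (shut) to 100 (fully open). A call has 1 to 10 rows; each row shifts and turns the commanded pose from where the row before left it, along the tool's axes as they then stand; what a row does not reach is not made up. A row lasts 1/8 s, in which the tool goes at most 62.5 mm and 10.7 degrees, less where a joint would pass 70% of its speed; a pose out of reach is approached as far as the arm can. A call with a gripper value outside its range is refused whole. The fingers move at their own pace and stop on an object; the grip force is fixed at half the most. Time passes only in rows, so rows that do not move let the fingers close. It gives the time, the measured TCP pose, the force, the opening and the grip force at its end, in the units of the state.
- get_obs(): the state, without advancing time (a new reading comes with each control period).
- optics.get_image(name): name is "scene" or "top" or "wrist"; returns the picture (400x640x3 uint8, blue, green, red); there is no depth.
- optics.calibration(name): a dict with "camera_matrix" (3x3 intrinsics, pixels), "xyz" and "orientation" of the camera in the world. Camera axes: x right, y down, z forward; pixel columns grow to the right and rows downward; lengths in mm; the calibration is good to about 2 mm. A picture is of the moment at which its call begins: read the wrist's pose just before it. calibration takes no time and is no camera call; for the wrist camera it gives the pose at the moment of the call.
- close_job(): hands the job in; it is judged then, once.
Trained networks look in the newest picture that a camera, given by its name, has taken for a name from the list of things; names that differ only in an ending like _2 or _b are one class to them, and where a whole thing is asked for, a point or a joint stands for the part that bears it (a point fixed in the world has none). Each returns a list of dicts, best first, with "conf" (0 to 1); they miss things now and then, are a little off and sometimes report something else, mostly with a low value. They report only what shows in the picture. A call takes as long as a camera call. They do not tell look-alikes from the thing itself.
- spotter.find_in(camera, label): "point" ([column, row] in pixels, amid what is visible of it).
- spotter.regions_of(camera, label): "region" (400x640 bool, what is visible of it) and "point" ([column, row] in pixels, amid what is visible of it).
The state is a dict: "t": time; "qpos": joint angles; "qvel": joint speeds; "joint_torque": joint torques, N m; "ee_pos": TCP position; "orientation": TCP orientation; "ft_force": force on the tool from outside, world axes, zero at the start; "moment": the same for the moment, N m; "width": finger opening in mm; "grasp_force": force on a finger pad.
Only numpy, scipy, OpenCV 4.12 (cv2) and the standard library are available. Lean on these libraries where they do the work, as an engineer would, in place of code of your own. Each camera call takes 0.05 s, during which the arm holds its last target. There are 200 camera calls.

### The job

Load the calibration series: stand each of the four amber glass bottles upright in the station whose rim has the colour of its cap, one after another from the blank to the strongest: white cap first, then yellow, then blue, red last. Keep the bottles upright, set them down gently, and leave the two milky plastic bottles standing where they are.

Things in the scene. Friction and masses are not known exactly. Their poses are not given: they have to be found in the camera images.
- amber_white: The blank: brown (amber) glass bottle with a white screw cap, upright and loose, 130 g give or take 30 percent. Straight round body 39 mm in diameter up to 58 mm, sloping shoulder to 66 mm, cap 27 mm in diameter from 66 to 84 mm (overall height). Best gripped round the body, 35 to 50 mm above its foot. Origin: centre of its underside; z up along the bottle.
- amber_yellow: The weakest standard: brown (amber) glass bottle with a yellow screw cap, upright and loose, 130 g give or take 30 percent. Straight round body 39 mm in diameter up to 58 mm, sloping shoulder to 66 mm, cap 27 mm in diameter from 66 to 84 mm (overall height). Best gripped round the body, 35 to 50 mm above its foot. Origin: centre of its underside; z up along the bottle.
- amber_blue: The middle standard: brown (amber) glass bottle with a blue screw cap, upright and loose, 130 g give or take 30 percent. Straight round body 39 mm in diameter up to 58 mm, sloping shoulder to 66 mm, cap 27 mm in diameter from 66 to 84 mm (overall height). Best gripped round the body, 35 to 50 mm above its foot. Origin: centre of its underside; z up along the bottle.
- amber_red: The strongest standard: brown (amber) glass bottle with a red screw cap, upright and loose, 130 g give or take 30 percent. Straight round body 39 mm in diameter up to 58 mm, sloping shoulder to 66 mm, cap 27 mm in diameter from 66 to 84 mm (overall height). Best gripped round the body, 35 to 50 mm above its foot. Origin: centre of its underside; z up along the bottle.
- station_white: Bottle station with a white rim, fixed to the bench: grey round base 76 mm in diameter, 4 mm thick, carrying a white round collar, outer diameter 68 mm, inner diameter 56 mm, whose top edge is 16 mm above the bench. A bottle stands inside the collar on the base, its foot 4 mm above the bench. Origin: centre of the underside of the base, at bench height and on the collar's axis; z up.
- station_yellow: Bottle station with a yellow rim, fixed to the bench: grey round base 76 mm in diameter, 4 mm thick, carrying a yellow round collar, outer diameter 68 mm, inner diameter 56 mm, whose top edge is 16 mm above the bench. A bottle stands inside the collar on the base, its foot 4 mm above the bench. Origin: centre of the underside of the base, at bench height and on the collar's axis; z up.
- station_blue: Bottle station with a blue rim, fixed to the bench: grey round base 76 mm in diameter, 4 mm thick, carrying a blue round collar, outer diameter 68 mm, inner diameter 56 mm, whose top edge is 16 mm above the bench. A bottle stands inside the collar on the base, its foot 4 mm above the bench. Origin: centre of the underside of the base, at bench height and on the collar's axis; z up.
- station_red: Bottle station with a red rim, fixed to the bench: grey round base 76 mm in diameter, 4 mm thick, carrying a red round collar, outer diameter 68 mm, inner diameter 56 mm, whose top edge is 16 mm above the bench. A bottle stands inside the collar on the base, its foot 4 mm above the bench. Origin: centre of the underside of the base, at bench height and on the collar's axis; z up.
- plastic_blue_cap: Milky white plastic bottle with a blue screw cap, loose, same shape and size as the amber ones; not part of the series, to be left standing where it is. Origin: centre of its underside; z up.
- plastic_red_cap: Milky white plastic bottle with a red screw cap, loose, same shape and size as the amber ones; not part of the series, to be left standing where it is. Origin: centre of its underside; z up.
Mind the look-alikes: they are no part of the job. Leave any pink look-alike of the amber_white alone. Leave any turquoise look-alike of the amber_red alone.

How it is judged:
By the outcome, as a careful person would: the job done as asked, in the order asked, and still so for the second after the job is handed in, with the robot touching nothing.
It also fails if it takes over 120 s, if anything falls off the work surface, if the arm or the gripper's body presses on something with over 40 N, if the wrist force passes 120 N, or if a joint passes its speed limit or range.

## Working session

There is one attempt and no reset: what is moved stays moved. The work goes in short steps, Python scripts to look and compute and a tool call to move; the robot and the scene stay as the last step left them, time stands still between calls to the robot, and variables do not carry over. Pictures are saved under pics/ and viewed, at most 14 in all, crops included, and the job is handed in when it is done.

Besides the shell and the picture viewer there is one more tool, called after ">>>" as name(argument=value, ...) on one line, values as JSON. move_arm: Moves the arm, as the interface text tells. Its arguments: {"type":"object","properties":{"rows":{"type":"array","items":{"type":"array","items":{"type":"number"}}}},"required":["rows"]}

```bash
mkdir -p pics; cat > h.py <<'E'
import numpy as np, cv2
from scipy.spatial.transform import Rotation as R
from workcell import get_obs, optics, close_job, spotter, ctrl
def ray(cam,p):
    c=optics.calibration(cam); K=np.array(c["camera_matrix"]); o=np.array(c["orientation"])
    M=R.from_rotvec(o).as_matrix() if o.size==3 else o
    d=M@np.linalg.inv(K)@np.array([p[0],p[1],1.]); return np.array(c["xyz"]),d
def onz(cam,p,z):
    o,d=ray(cam,p); return (o+d*(z-o[2])/d[2]).round(1)
E
python3 - <<'E'
from h import *
for n in ("top","scene"):
    cv2.imwrite(f"pics/{n}0.png",optics.get_image(n)); c=optics.calibration(n);print(n,c)
s=get_obs();print(s)
for l in ["amber_white","amber_yellow","amber_blue","amber_red","station_white","station_yellow","station_blue","station_red","plastic_blue_cap","plastic_red_cap"]:
    optics
    print(l,[(np.round(r["point"]),round(r["conf"],2),onz("top",r["point"],84 if "st" not in l[:2] else 16)[:2]) for r in spotter.find_in("top",l)[:4]])
E
```

```text
top {'camera_matrix': array([[370.71715999,   0.        , 312.45545386],
       [  0.        , 370.71715999, 201.51704535],
       [  0.        ,   0.        ,   1.        ]]), 'xyz': array([433.98977181,  -2.90881361, 915.96817626]), 'orientation': array([-2.18363291,  2.23425535, -0.10814546])}
scene {'camera_matrix': array([[383.02609981,   0.        , 319.30324369],
       [  0.        , 383.02609981, 205.83815195],
       [  0.        ,   0.        ,   1.        ]]), 'xyz': array([ 979.20564218, -589.56767106,  521.8242703 ]), 'orientation': array([-2.04285337, -0.74472315,  0.42945174])}
{'t': 0.1, 'qpos': array([ 1.13896891e+00,  4.23732081e-01,  1.63057433e+00, -1.97680549e-05,
        1.08863402e+00, -1.90134597e-02]), 'qvel': array([ 2.61537542e-03, -2.96755687e-03, -2.03008601e-03,  7.72583773e-04,
        1.96380518e-03,  4.55230880e-05]), 'joint_torque': array([ 1.03571565e-03, -5.45620000e+01, -2.74326074e+01,  6.46646298e-02,
        1.87615596e-02, -1.16525976e-05]), 'ee_pos': array([250.52655907, 572.05634157, 222.01505879]), 'orientation': array([-6.43779571e-01, -3
[... 381 characters left out ...]
llow [(array([306., 140.]), 0.81, array([623.4, -22.6]))]
amber_blue [(array([431., 163.]), 0.68, array([ 565.1, -309.6]))]
amber_red [(array([447., 230.]), 0.8, array([ 411.7, -339. ])), (array([448., 264.]), 0.58, array([ 335.7, -337.1]))]
station_white [(array([247., 204.]), 0.79, array([484.8, 120. ]))]
station_yellow [(array([445., 228.]), 0.64, array([ 414.7, -362.3])), (array([189., 169.]), 0.57, array([572.9, 258.4]))]
station_blue [(array([249., 151.]), 0.8, array([615.4, 114.8]))]
station_red [(array([175., 234.]), 0.9, array([417.6, 292.8]))]
plastic_blue_cap [(array([306., 207.]), 0.67, array([470.7, -19.3]))]
plastic_red_cap [(array([368., 219.]), 0.77, array([ 440.7, -160.6]))]
```

```bash
python3 - <<'E'
import cv2
a=cv2.imread("pics/top0.png")[100:300,130:490]
cv2.imwrite("pics/topc.png",cv2.resize(a,None,fx=2.2,fy=2.2,interpolation=cv2.INTER_CUBIC))
E
```

```text
(no output)
```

View pics/topc.png

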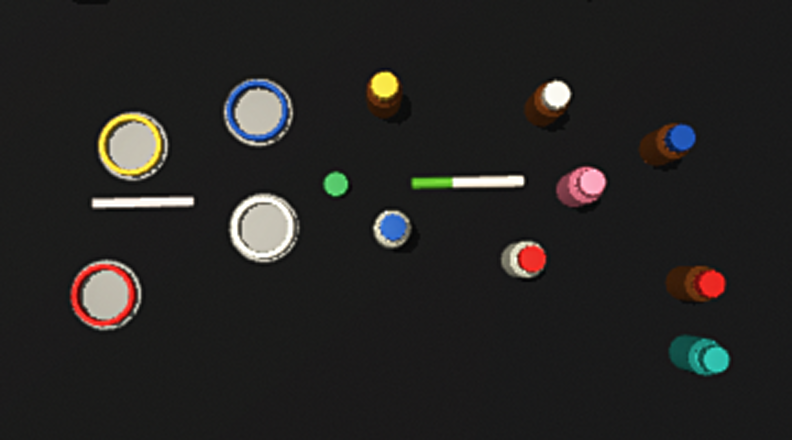

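View pics/scene0.png

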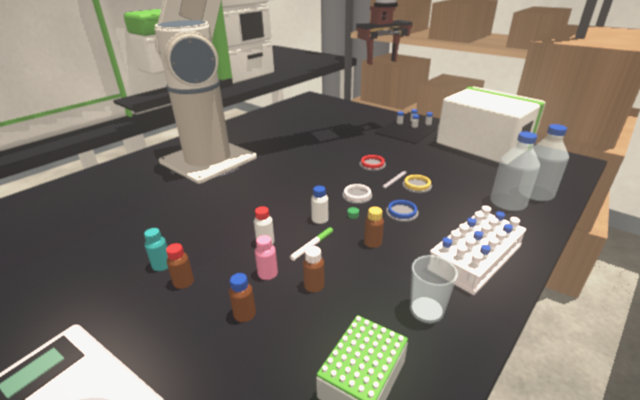

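Top crop (orig px = 130+x/2.2, 100+y/2.2). The candidates are:
- **White:** amber with white cap at (382,143). Its pink look-alike is at (396,184).
- **Red:** amber with red cap at (452,229). The others are turquoise at (454,263) and red plastic at (371,218).
- **Blue:** amber with blue cap at (440,162). The other is blue plastic at (308,203).
- **Yellow:** amber with yellow cap at (305,138), the only candidate.

I choose the brown bodies. The stations are white (250,203), yellow (190,166), blue (247,150) and red (178,234). Next I measure the cap and collar centres by colour.

```bash
cat >> h.py <<'E'
def blob(img,lo,hi,near,r=14):
    h=cv2.cvtColor(img,cv2.COLOR_BGR2HSV); m=cv2.inRange(h,np.array(lo),np.array(hi))
    k=np.zeros_like(m); cv2.circle(k,tuple(int(v) for v in near),r,255,-1); m&=k
    p=cv2.findNonZero(m)
    if p is None: return None,0
    (c,rad)=cv2.minEnclosingCircle(p); return c,rad
COL=dict(white=((0,0,140),(179,60,255)),yellow=((20,130,140),(35,255,255)),blue=((100,120,90),(125,255,255)),red=((0,170,150),(8,255,255)))
E
python3 - <<'E'
from h import *
a=cv2.imread("pics/top0.png")
B=dict(white=(382,143),yellow=(305,138),blue=(440,162),red=(453,229)); S=dict(white=(250,203),yellow=(190,166),blue=(247,150),red=(178,234))
for c in B:
    p,r=blob(a,*COL[c],B[c],10); q,s=blob(a,*COL[c],S[c],18 )
    print(c,np.round(p,1),round(r,1),onz("top",p,84),"st",np.round(q,1),round(s,1),onz("top",q,16))
print("plast",onz("top",(308,204),84),onz("top",(371,218),84),"pink",onz("top",(398,184),84),"turq",onz("top",(455,263),84),"green lid",onz("top",(282.5,183.5),10))
T=R.from_rotvec(get_obs()["orientation"]).as_matrix();print(T.round(3))
E
```

```text
white [382.5 142.2] 5.9 [ 615.9 -198.7   84. ] st [249.6 203.2] 15.4 [486.9 114.4  16. ]
yellow [304.4 138.2] 6.2 [628.  -20.2  84. ] st [188.7 165.4] 14.1 [581.7 259.6  16. ]
blue [439.2 162. ] 6.2 [ 568.1 -328.2   84. ] st [246.4 149.7] 13.7 [617.6 120.4  16. ]
red [453.  228.6] 6.0 [ 415.1 -353.1   84. ] st [176.3 233.6] 14.3 [418.  289.6  16. ]
plast [478.2 -24.9  84. ] [ 443.5 -166.4   84. ] pink [ 519.3 -230.8   84. ] turq [ 337.4 -354.    84. ] green lid [533.8  34.4  10. ]
[[-0.916  0.401  0.   ]
 [ 0.401  0.916  0.   ]
 [-0.     0.    -1.   ]]
```

>>> move_arm(rows=[[0, 0, 0, -7.9, 100], [0, 0, 0, -7.9, 100], [0, 0, 0, -7.8, 100], [-2.3, -4.8, 0, 0, 100], [-2.3, -4.8, 0, 0, 100], [-2.3, -4.8, 0, 0, 100], [-2.3, -4.8, 0, 0, 100], [-2.3, -4.8, 0, 0, 100], [-2.3, -4.8, 0, 0, 100], [-2.3, -4.8, 0, 0, 100]])

```text
t: 1.85
ee_pos: [412.1, 234.9, 223.0]
orientation: [0.001, 3.141, 0.001]
ft_force: [0.7, -0.3, 1.5]
width: 87.7
grasp_force: 0.0
```

>>> move_arm(rows=[[-2.3, -4.8, 0.5, 0, 100], [-2.3, -4.8, 0.5, 0, 100], [-2.3, -4.8, 0.5, 0, 100], [-2.3, -4.8, 0.5, 0, 100], [-2.3, -4.8, 0.5, 0, 100], [-2.3, -4.8, 0.5, 0, 100], [-2.3, -4.8, 0.5, 0, 100], [-2.3, -4.8, 0, 0, 100], [-2, -4.8, 0, 0, 100], [0, 0, 0, 0, 100]])

```text
t: 3.1
ee_pos: [616.0, -199.0, 187.5]
orientation: [0.007, 3.14, -0.001]
ft_force: [-0.3, 0.7, -1.0]
width: 88.0
grasp_force: 0.0
```

```bash
cat >> h.py <<'E'
def state():
    s=get_obs(); T=R.from_rotvec(s["orientation"]).as_matrix()
    print("t %.2f"%s["t"],"tcp",s["ee_pos"].round(1),"w %.1f g %.1f"%(s["width"],s["grasp_force"]),"F",s["ft_force"].round(1),"q",s["qpos"].round(2)); return s,T
def px(cam,P):
    c=optics.calibration(cam);M=R.from_rotvec(c["orientation"]).as_matrix();v=np.array(c["camera_matrix"])@M.T@(np.array(P)-c["xyz"]);return v[:2]/v[2]
E
python3 - <<'E'
from h import *
s,T=state();print(T.round(3))
im=optics.get_image("wrist");cv2.imwrite("pics/w1.png",im)
print(px("wrist",[616,-199,84]),optics.calibration("wrist")["xyz"])
E
```

```text
t 3.10 tcp [ 616.  -199.   187.5] w 88.0 g 0.0 F [-0.3  0.7 -1. ] q [-0.33  0.49  1.6  -0.    1.04 -1.9 ]
[[-1.     0.004  0.001]
 [ 0.004  1.    -0.001]
 [-0.001 -0.001 -1.   ]]
[314.80349618 197.42660637] [ 546.75984666 -198.23056974  349.12886023]
```

View pics/w1.png

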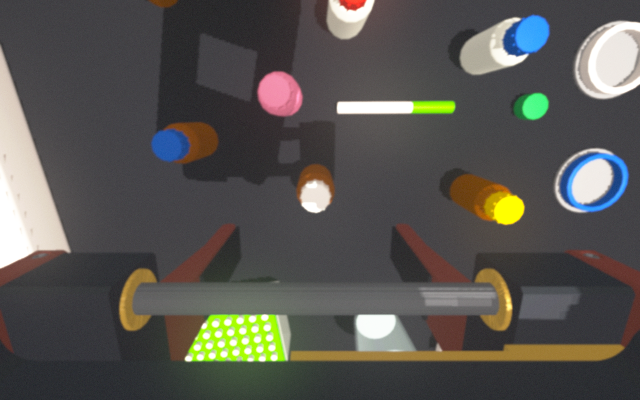

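The white cap shows at (316,196), where I predicted (315,197), and its body is brown. A green tip box at (240,335) and a beaker at (380,330) lie beyond it, so I check their clearance.

```bash
python3 - <<'E'
from h import *
im=cv2.imread("pics/w1.png")
for n,c,near in (("w","white",(316,196)),("y","yellow",(509,209)),("b","blue",(170,146))):
    p,r=blob(im,*COL[c],near,22); print(n,p,r,onz("wrist",p,84))
for p in ((200,312),(285,312),(187,358)): print("box",[onz("wrist",p,z)[:2] for z in (0,60)])
for p in ((357,330),(360,310),(395,318)): print("beaker",[onz("wrist",p,z)[:2] for z in (0,90)])
for p in ((68,250),(30,125)): print("rack/scale",[onz("wrist",p,z)[:2] for z in (0,60)])
E
```

```text
w (314.93865966796875, 196.28221130371094) 16.44046401977539 [ 614.9 -198.9   84. ]
y (505.4262390136719, 207.93443298339844) 18.804248809814453 [626.6 -23.   84. ]
b (169.95266723632812, 143.44970703125) 19.11042594909668 [ 566.8 -325.5   84. ]
box [array([ 796.1, -353.7]), array([ 753.3, -327. ])]
box [array([ 796.5, -239.8]), array([ 753.6, -232.7])]
box [array([ 870.2, -379.5]), array([ 814.6, -348.3])]
beaker [array([ 825. , -142.4]), array([ 753.2, -156.8])]
beaker [array([ 793.7, -139.4]), array([ 730. , -154.6])]
beaker [array([806.2, -91.8]), array([ 739.3, -119.3])]
rack/scale [array([ 705.6, -511.5]), array([ 678.3, -457.7])]
rack/scale [array([ 551.9, -521.9]), array([ 551.1, -466.3])]
```

>>> move_arm(rows=[[0, 0, 5, 0, 100], [0, 0, 5, 0, 100], [0, 0, 4, 0, 100], [0, 0, 2.2, 0, 100], [0, 0, 0, 0, 100], [0, 0, 0, 0, 0], [0, 0, 0, 0, 0], [0, 0, 0, 0, 0], [0, 0, 0, 0, 0], [0, 0, 0, 0, 0]])

```text
t: 4.4
ee_pos: [615.3, -196.2, 26.0]
orientation: [0.001, 3.141, -0.001]
ft_force: [0.6, -1.6, 2.1]
width: 41.4
grasp_force: 0.8
```

>>> move_arm(rows=[[0, 0, 0, 0, 0], [0, 0, 0, 0, 0], [0, 0, 0, 0, 0], [0, 0, 0, 0, 0], [0, 0, -1, 0, 0], [0, 0, -2, 0, 0], [0, 0, -4, 0, 0], [0, 0, -5, 0, 0], [0, 0, 0, 0, 0]])

```text
t: 5.52
ee_pos: [617.8, -196.5, 151.2]
orientation: [0.001, 3.133, -0.004]
ft_force: [0.7, 0.2, -0.9]
width: 38.6
grasp_force: 30.0
```

>>> move_arm(rows=[[0.8, 2, 0, 0, 0], [1.6, 3.9, 0, 0, 0], [1.6, 3.9, 0, 0, 0], [1.6, 3.9, 0, 0, 0], [1.6, 3.9, 0, 0, 0], [1.6, 3.9, 0, 0, 0], [1.6, 3.9, 0, 0, 0], [1.6, 3.9, 0, 0, 0], [0.9, 2, 0, 0, 0], [0, 0, 0, 0, 0]])

```text
t: 6.78
ee_pos: [483.6, 118.7, 144.5]
orientation: [0.003, -3.138, 0.001]
ft_force: [-0.5, -1.0, -2.1]
width: 38.3
grasp_force: 30.0
```

```bash
python3 - <<'E'
from h import *
s,T=state()
im=optics.get_image("wrist");cv2.imwrite("pics/w2.png",im);state()
for n,p in (("white",[486.9,114.4,16]),("blue",[617.6,120.4,16]),("yellow",[581.7,259.6,16]),("red",[418,289.6,16])): print(n,px("wrist",p))
E
```

```text
t 6.78 tcp [483.6 118.7 144.5] w 38.3 g 30.0 F [-0.5 -1.  -2.1] q [ 0.22  0.35  1.96  0.    0.83 -1.36]
t 6.83 tcp [484.5 117.9 144.7] w 38.4 g 30.0 F [ 0.4  0.2 -1.9] q [ 0.21  0.36  1.96  0.    0.83 -1.36]
white [313.36835965 192.67611689]
blue [318.84236432 307.28188132]
yellow [448.09660239 278.33526771]
red [499.59500543 121.70957981]
```

View pics/w2.png

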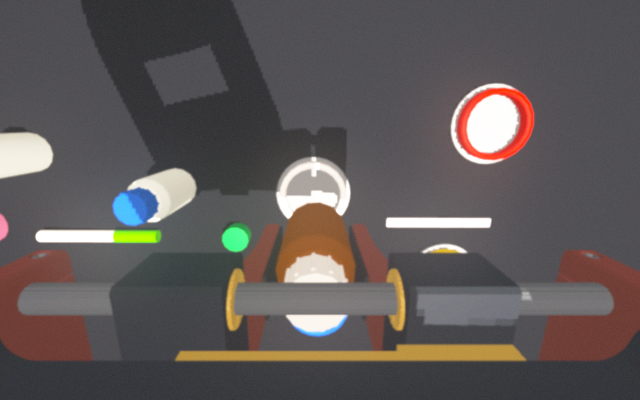

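White collar centre seen at about (313,193), as predicted, so I lower there. The red collar, at about (495,123), sits about 4 px left of its prediction and gets rechecked later.

>>> move_arm(rows=[[0, 0, 0, 0, 0], [0, 0, 3, 0, 0], [0, 0, 4, 0, 0], [0, 0, 2, 0, 0], [0, 0, 1.2, 0, 0], [0, 0, 0.6, 0, 0], [0, 0, 0.4, 0, 0], [0, 0, 0.2, 0, 0], [0, 0, 0, 0, 0], [0, 0, 0, 0, 0]])

```text
t: 8.07
ee_pos: [486.5, 117.4, 32.0]
orientation: [0.001, 3.141, 0.0]
ft_force: [-0.4, 0.8, -1.2]
width: 38.0
grasp_force: 30.0
```

>>> move_arm(rows=[[0, -0.2, 0.1, 0, 0], [0, 0, 0.1, 0, 0], [0, 0, 0, 0, 0], [0, 0, 0, 0, 0]])

```text
t: 8.57
ee_pos: [486.3, 115.2, 30.0]
orientation: [0.001, 3.141, -0.0]
ft_force: [-1.4, -1.7, 7.2]
width: 38.1
grasp_force: 30.0
```

>>> move_arm(rows=[[0, 0, 0, 0, 50], [0, 0, 0, 0, 80], [0, 0, 0, 0, 80], [0, 0, 0, 0, 80], [0, 0, 0, 0, 80], [0, 0, -1, 0, 80], [0, 0, -4, 0, 80], [0, 0, -5, 0, 80], [0, 0, -4, 0, 80], [0, 0, 0, 0, 100]])

```text
t: 9.82
ee_pos: [488.4, 115.7, 173.3]
orientation: [0.001, 3.135, 0.002]
ft_force: [-0.1, 0.1, 0.5]
width: 77.4
grasp_force: 0.0
```

```bash
python3 - <<'E'
from h import *
s,T=state()
im=optics.get_image("wrist");cv2.imwrite("pics/w3.png",im)
p,r=blob(im,*COL["white"],px("wrist",[487,114,84]),22);print(p,r,onz("wrist",p,88))
E
```

```text
t 9.82 tcp [488.4 115.7 173.3] w 77.4 g 0.0 F [-0.1  0.1  0.5] q [ 0.21  0.31  1.94 -0.    0.88 -1.36]
(315.0, 200.0) 22.000099182128906 [485.5 113.8  88. ]
```

View pics/w3.png

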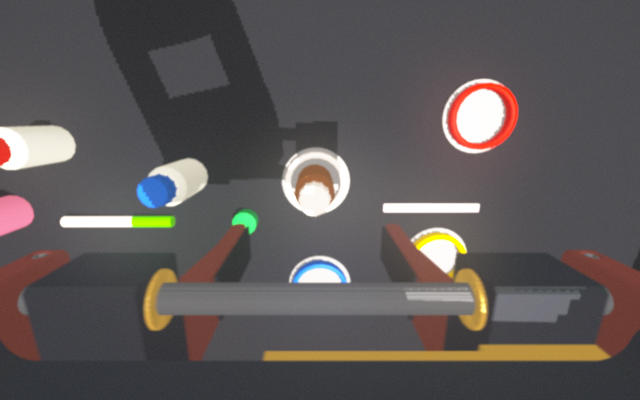

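White stands upright inside its white collar (cap at 315,200). The yellow bottle is next.

>>> move_arm(rows=[[-1.4, -1.4, 0, 0, 100], [-3, -3, 0, 0, 100], [-3, -3, 0, 0, 100], [-3, -3, 0, 0, 100], [-2.5, -2.5, 0, 0, 100], [-1, -0.7, 0, 0, 100], [0, 0, 0, 0, 100], [0, 0, 0, 0, 100]])

```text
t: 10.88
ee_pos: [624.1, -20.2, 169.0]
orientation: [-0.001, -3.14, -0.0]
ft_force: [0.3, -0.4, 0.4]
width: 87.9
grasp_force: 0.0
```

```bash
python3 - <<'E'
from h import *
im=optics.get_image("wrist");s,T=state()
p,r=blob(im,*COL["yellow"],px("wrist",[627.5,-21.5,84]),30);print(p,r,onz("wrist",p,84))
im=cv2.imread("pics/w3.png")
E
```

```text
t 10.93 tcp [624.2 -20.1 169.3] w 87.9 g 0.0 F [ 0.2  0.4 -0.8] q [-0.05  0.49  1.67  0.    0.99 -1.62]
(315.2283935546875, 206.5881805419922) 17.63113021850586 [628.5 -21.6  84. ]
```

>>> move_arm(rows=[[-0.4, -0.1, 3, 0, 100], [0, 0, 5, 0, 100], [0, 0, 4.4, 0, 100], [0, 0, 2, 0, 100], [0, 0, 0, 0, 60], [0, 0, 0, 0, 0], [0, 0, 0, 0, 0], [0, 0, 0, 0, 0], [0, 0, 0, 0, 0], [0, 0, 0, 0, 0]])

```text
t: 12.18
ee_pos: [629.5, -21.7, 26.2]
orientation: [0.002, 3.141, 0.0]
ft_force: [-0.4, 1.0, 3.6]
width: 38.4
grasp_force: 30.0
```

>>> move_arm(rows=[[0, 0, 0, 0, 0], [0, 0, 0, 0, 0], [0, 0, 0, 0, 0], [0, 0, 0, 0, 0]])

```text
t: 12.68
ee_pos: [629.5, -21.7, 26.2]
orientation: [0.001, 3.141, 0.0]
ft_force: [-0.6, 1.7, 6.7]
width: 38.3
grasp_force: 30.0
```

>>> move_arm(rows=[[0, 0, -1, 0, 0], [0, 0, -3, 0, 0], [0, 0, -4.5, 0, 0], [0, 0, -3.5, 0, 0], [0, 0, 0, 0, 0]])

```text
t: 13.3
ee_pos: [631.0, -22.1, 148.7]
orientation: [0.001, 3.136, -0.001]
ft_force: [0.5, 0.1, -1.5]
width: 38.2
grasp_force: 30.0
```

>>> move_arm(rows=[[0.4, 2, 0, 0, 0], [0.7, 4, 0, 0, 0], [0.7, 4, 0, 0, 0], [0.7, 4, 0, 0, 0], [0.7, 4, 0, 0, 0], [0.7, 4, 0, 0, 0], [0.6, 4, 0, 0, 0], [0.3, 2.1, 0, 0, 0], [0, 0, 0, 0, 0], [0, 0, 0, 0, 0]])

```text
t: 14.55
ee_pos: [581.1, 258.2, 145.0]
orientation: [-0.002, -3.14, 0.001]
ft_force: [0.1, 0.2, -1.0]
width: 38.6
grasp_force: 30.0
```

```bash
python3 - <<'E'
from h import *
im=optics.get_image("wrist");s,T=state();cv2.imwrite("pics/w4.png",im)
for n,p in (("white",[486.9,114.4,16]),("blue",[617.6,120.4,16]),("yellow",[581.7,259.6,16]),("red",[418,289.6,16])): print(n,px("wrist",p))
E
```

```text
t 14.60 tcp [581.4 258.  145.2] w 38.3 g 30.0 F [ 0.6 -0.  -1.5] q [ 0.4   0.53  1.66 -0.    0.96 -1.17]
white [160.65219467  90.21953607]
blue [183.30707671 224.49537228]
yellow [318.47893351 190.33289325]
red [353.48790008   4.98461592]
```

View pics/w4.png

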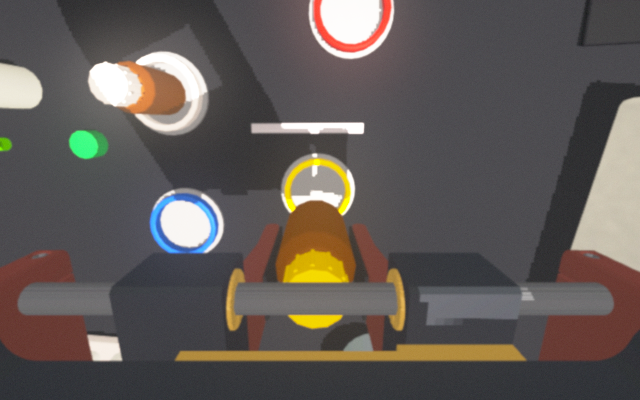

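The yellow collar is at (318,190), as predicted. The object under the gripper at (350,340) is a bottle or rack further out in x, and it stays clear of the finger line. Lowering.

>>> move_arm(rows=[[0, 0.1, 3, 0, 0], [0, 0, 4, 0, 0], [0, 0, 2, 0, 0], [0, 0, 1.2, 0, 0], [0, 0, 0.6, 0, 0], [0, 0, 0.4, 0, 0], [0, 0, 0.1, 0, 0], [0, 0, 0.1, 0, 0], [0, 0, 0, 0, 0], [0, 0, 0, 0, 0]])

```text
t: 15.85
ee_pos: [581.5, 260.3, 31.9]
orientation: [0.001, 3.141, 0.0]
ft_force: [-0.2, 0.2, -1.6]
width: 38.6
grasp_force: 30.0
```

>>> move_arm(rows=[[0, 0, 0.1, 0, 0], [0, 0, 0.05, 0, 0], [0, 0, 0, 0, 0], [0, 0, 0, 0, 0]])

```text
t: 16.35
ee_pos: [581.4, 260.2, 30.2]
orientation: [-0.001, -3.142, -0.0]
ft_force: [-0.6, 0.3, 0.7]
width: 38.4
grasp_force: 30.0
```

>>> move_arm(rows=[[0, 0, 0.05, 0, 0], [0, 0, 0, 0, 50], [0, 0, 0, 0, 80], [0, 0, 0, 0, 80], [0, 0, 0, 0, 80], [0, 0, 0, 0, 80], [0, 0, -1, 0, 80], [0, 0, -4, 0, 80], [0, 0, -5, 0, 80], [0, 0, -4, 0, 80]])

```text
t: 17.6
ee_pos: [581.8, 260.4, 172.4]
orientation: [0.001, 3.14, 0.001]
ft_force: [0.8, 0.3, -0.3]
width: 70.2
grasp_force: 0.0
```

>>> move_arm(rows=[[0.1, -2, 0, 0, 100], [0.1, -5, 0, 0, 100], [0.1, -5, 0, 0, 100], [0.1, -5, 0, 0, 100], [0.1, -5, 0, 0, 100], [0.1, -5, 0, 0, 100], [0.1, -5, 0, 0, 100], [0.1, -5, 0, 0, 100], [0.1, -5, 0, 0, 100], [0.1, -5, 0, 0, 100]])

```text
t: 18.85
ee_pos: [569.6, -211.7, 168.9]
orientation: [-0.002, -3.14, -0.001]
ft_force: [0.8, 0.3, 0.5]
width: 88.0
grasp_force: 0.0
```

>>> move_arm(rows=[[0.2, -5, 0, 0, 100], [0.2, -4.7, 0, 0, 100], [0, -2, 0, 0, 100], [0, 0, 0, 0, 100], [0, 0, 0, 0, 100]])

```text
t: 19.48
ee_pos: [566.6, -325.3, 169.3]
orientation: [-0.0, -3.141, -0.002]
ft_force: [0.4, -0.3, -0.6]
width: 88.0
grasp_force: 0.0
```

```bash
python3 - <<'E'
from h import *
im=optics.get_image("wrist");s,T=state();cv2.imwrite("pics/w5.png",im)
p,r=blob(im,*COL["blue"],px("wrist",[567.5,-327,84]),30);print(p,r,onz("wrist",p,84))
E
```

```text
t 19.52 tcp [ 566.8 -325.1  169.4] w 87.8 g 0.0 F [ 0.4  0.  -0.2] q [-0.54  0.52  1.6   0.    1.02 -2.11]
(309.0, 204.28334045410156) 16.405790328979492 [ 569.2 -332.    84. ]
```

View pics/w5.png

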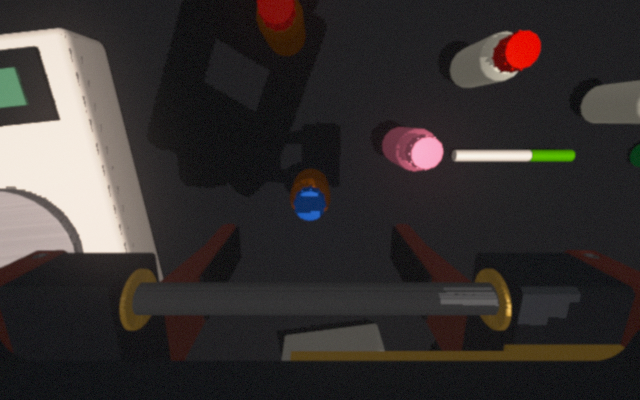

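The blue cap is at (309,204), so the bottle is about 6 mm to the −y side. It is amber with no neighbour in the finger line.

>>> move_arm(rows=[[-0.2, -0.6, 3, 0, 100], [0, 0, 5, 0, 100], [0, 0, 4.4, 0, 100], [0, 0, 2, 0, 100], [0, 0, 0, 0, 60], [0, 0, 0, 0, 0], [0, 0, 0, 0, 0], [0, 0, 0, 0, 0], [0, 0, 0, 0, 0], [0, 0, 0, 0, 0]])

```text
t: 20.78
ee_pos: [569.1, -332.7, 26.2]
orientation: [0.002, 3.141, 0.0]
ft_force: [0.2, 2.4, 6.2]
width: 38.5
grasp_force: 30.0
```

>>> move_arm(rows=[[0, 0, 0, 0, 0], [0, 0, 0, 0, 0], [0, 0, 0, 0, 0], [0, 0, 0, 0, 0]])

```text
t: 21.28
ee_pos: [569.1, -332.7, 26.2]
orientation: [0.001, 3.141, 0.0]
ft_force: [-0.9, 2.1, 6.3]
width: 38.4
grasp_force: 30.0
```

>>> move_arm(rows=[[0, 0, -1, 0, 0], [0, 0, -3, 0, 0], [0, 0, -4.5, 0, 0], [0, 0, -3.5, 0, 0], [-0.2, 2, 0, 0, 0], [-0.5, 4.5, 0, 0, 0], [-0.5, 4.5, 0, 0, 0], [-0.5, 4.5, 0, 0, 0], [-0.5, 4.5, 0, 0, 0], [-0.5, 4.5, 0, 0, 0]])

```text
t: 22.52
ee_pos: [594.6, -85.2, 143.9]
orientation: [-0.001, -3.139, -0.001]
ft_force: [0.5, 0.9, -1.4]
width: 39.0
grasp_force: 30.0
```

>>> move_arm(rows=[[-0.5, 4.5, 0, 0, 0], [-0.5, 4.5, 0, 0, 0], [-0.5, 4.5, 0, 0, 0], [-0.5, 4.5, 0, 0, 0], [-0.4, 2.9, 0, 0, 0], [0, 0, 0, 0, 0], [0, 0, 0, 0, 0]])

```text
t: 23.4
ee_pos: [619.0, 121.0, 144.4]
orientation: [-0.0, -3.139, 0.001]
ft_force: [0.2, -1.1, -1.0]
width: 38.4
grasp_force: 30.0
```

```bash
python3 - <<'E'
from h import *
im=optics.get_image("wrist");s,T=state();cv2.imwrite("pics/w6.png",im)
print(px("wrist",[617.6,120.4,16]),px("wrist",[618.5,121.5,16]))
E
```

```text
t 23.45 tcp [619.3 120.5 144.7] w 38.2 g 30.0 F [-0.3 -0.  -1.1] q [ 0.17  0.53  1.67 -0.    0.95 -1.4 ]
[316.78149157 188.52945989] [317.88564852 189.40942073]
```

View pics/w6.png

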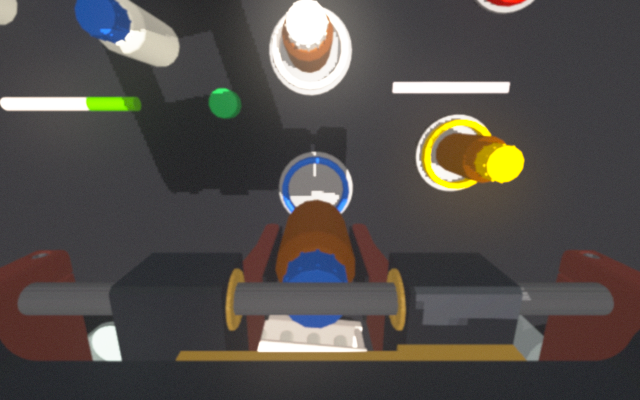

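Blue collar at (316,188), which matches. White and yellow are standing in their stations. Lowering.

>>> move_arm(rows=[[0.1, 0, 3, 0, 0], [0, 0, 4, 0, 0], [0, 0, 2, 0, 0], [0, 0, 1.2, 0, 0], [0, 0, 0.6, 0, 0], [0, 0, 0.4, 0, 0], [0, 0, 0.1, 0, 0], [0, 0, 0.1, 0, 0], [0, 0, 0, 0, 0], [0, 0, 0, 0, 0]])

```text
t: 24.7
ee_pos: [619.4, 121.2, 31.9]
orientation: [0.001, 3.141, 0.0]
ft_force: [-0.9, -0.2, -0.8]
width: 38.8
grasp_force: 30.0
```

>>> move_arm(rows=[[0.1, 0, 0.1, 0, 0], [0, 0, 0.05, 0, 0], [0, 0, 0.05, 0, 0], [0, 0, 0, 0, 0], [0, 0, 0, 0, 0]])

```text
t: 25.32
ee_pos: [618.2, 121.2, 30.2]
orientation: [-0.001, -3.141, 0.0]
ft_force: [-2.7, -0.7, 4.7]
width: 38.4
grasp_force: 30.0
```

>>> move_arm(rows=[[0, 0, 0, 0, 50], [0, 0, 0, 0, 80], [0, 0, 0, 0, 80], [0, 0, 0, 0, 80], [0, 0, 0, 0, 80], [0, 0, -1, 0, 80], [0, 0, -4, 0, 80], [0, 0, -5, 0, 80], [0, 0, -4, 0, 80]])

```text
t: 26.45
ee_pos: [618.7, 121.2, 172.4]
orientation: [0.001, 3.14, 0.0]
ft_force: [0.4, 1.0, -0.1]
width: 70.9
grasp_force: 0.0
```

>>> move_arm(rows=[[1, -2, 0, 0, 100], [1.9, -4.5, 0, 0, 100], [1.9, -4.5, 0, 0, 100], [1.9, -4.5, 0, 0, 100], [1.9, -4.5, 0, 0, 100], [1.9, -4.5, 0, 0, 100], [1.9, -4.5, 0, 0, 100], [1.9, -4.5, 0, 0, 100], [1.9, -4.5, 0, 0, 100], [1.9, -4.5, 0, 0, 100]])

```text
t: 27.7
ee_pos: [434.9, -304.8, 169.0]
orientation: [-0.002, -3.14, -0.001]
ft_force: [0.8, 0.0, 1.1]
width: 87.7
grasp_force: 0.0
```

>>> move_arm(rows=[[1.5, -3.5, 0, 0, 100], [0.6, -1.5, 0, 0, 100], [0, 0, 0, 0, 100], [0, 0, 0, 0, 100]])

```text
t: 28.2
ee_pos: [415.9, -352.5, 169.4]
orientation: [-0.0, -3.141, -0.001]
ft_force: [0.3, -0.5, -0.1]
width: 87.8
grasp_force: 0.0
```

```bash
python3 - <<'E'
from h import *
im=optics.get_image("wrist");s,T=state();cv2.imwrite("pics/w7.png",im)
p,r=blob(im,*COL["red"],px("wrist",[415,-355,84]),30);print(p,r,onz("wrist",p,84))
E
```

```text
t 28.25 tcp [ 416.1 -352.4  169.5] w 87.7 g 0.0 F [0.5 0.1 0.4] q [-0.72  0.38  1.85  0.    0.92 -2.3 ]
(312.5, 199.7941131591797) 17.386661529541016 [ 414.6 -356.3   84. ]
```

View pics/w7.png

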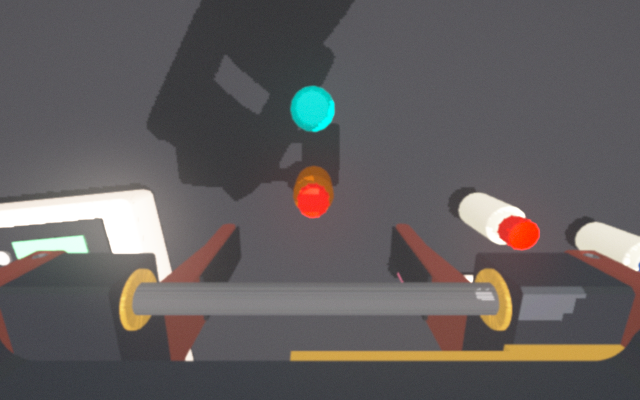

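The red cap at (312,200) sits on an amber body, with turquoise behind it at (313,108). I shift y by −3 mm and descend.

>>> move_arm(rows=[[0.1, -0.3, 3, 0, 100], [0, 0, 5, 0, 100], [0, 0, 4.4, 0, 100], [0, 0, 2, 0, 100], [0, 0, 0, 0, 60], [0, 0, 0, 0, 0], [0, 0, 0, 0, 0], [0, 0, 0, 0, 0], [0, 0, 0, 0, 0], [0, 0, 0, 0, 0]])

```text
t: 29.5
ee_pos: [414.9, -356.5, 26.1]
orientation: [0.002, 3.141, 0.0]
ft_force: [-0.7, 2.6, 5.6]
width: 38.5
grasp_force: 30.0
```

>>> move_arm(rows=[[0, 0, 0, 0, 0], [0, 0, 0, 0, 0], [0, 0, 0, 0, 0], [0, 0, 0, 0, 0]])

```text
t: 30.0
ee_pos: [414.9, -356.5, 26.1]
orientation: [0.001, 3.141, 0.0]
ft_force: [-0.1, 2.9, 6.9]
width: 38.5
grasp_force: 30.0
```

>>> move_arm(rows=[[0, 0, -1, 0, 0], [0, 0, -3, 0, 0], [0, 0, -4.5, 0, 0], [0, 0, -4, 0, 0], [0, 2, -1.5, 0, 0], [0, 4.5, 0, 0, 0], [0, 4.5, 0, 0, 0], [0, 4.5, 0, 0, 0], [0, 4.5, 0, 0, 0], [0, 4.5, 0, 0, 0]])

```text
t: 31.25
ee_pos: [414.9, -110.4, 166.1]
orientation: [0.002, 3.141, -0.0]
ft_force: [-0.4, 0.5, -2.2]
width: 38.8
grasp_force: 30.0
```

>>> move_arm(rows=[[0, 4.5, 0, 0, 0], [0, 4.5, 0, 0, 0], [0, 4.5, 0, 0, 0], [0, 4.5, 0, 0, 0], [0, 4.5, 0, 0, 0], [0, 4.5, 0, 0, 0], [0, 4.5, 0, 0, 0], [-0.3, 4.5, 0.5, 0, 0], [0, 2.5, 1, 0, 0], [0, 1.3, 0.5, 0, 0]])

```text
t: 32.5
ee_pos: [418.2, 287.3, 145.5]
orientation: [0.001, -3.141, 0.0]
ft_force: [-0.6, 0.1, -1.6]
width: 38.3
grasp_force: 30.0
```

>>> move_arm(rows=[[0, 0, 0, 0, 0], [0, 0, 0, 0, 0]])

```text
t: 32.75
ee_pos: [418.4, 285.4, 145.9]
orientation: [-0.002, -3.141, 0.001]
ft_force: [-0.1, -0.9, -0.9]
width: 38.1
grasp_force: 30.0
```

```bash
python3 - <<'E'
from h import *
im=optics.get_image("wrist");s,T=state();cv2.imwrite("pics/w8.png",im)
print(px("wrist",[418,289.6,16]),px("wrist",[418,286,16]))
E
```

```text
t 32.80 tcp [418.5 285.4 146. ] w 38.2 g 30.0 F [ 0.4 -0.1 -0.6] q [ 0.58  0.36  1.95 -0.    0.83 -0.99]
[321.00466947 189.2094754 ] [317.40551708 189.21585886]
```

View pics/w8.png

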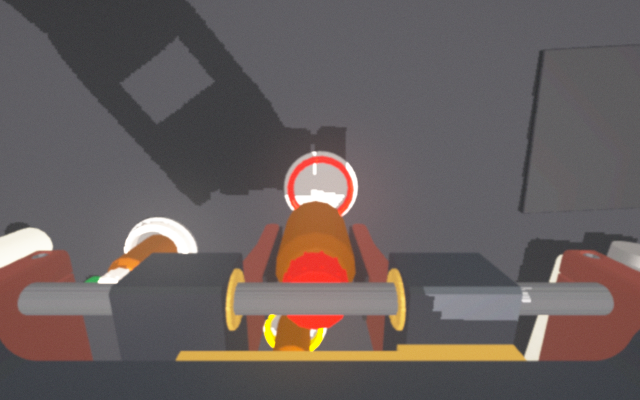

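The red collar is centred at (321,187), about 4 mm to the +y side. I correct for that and lower.

>>> move_arm(rows=[[0.1, 0.4, 3, 0, 0], [0, 0, 4, 0, 0], [0, 0, 2, 0, 0], [0, 0, 1.2, 0, 0], [0, 0, 0.6, 0, 0], [0, 0, 0.4, 0, 0], [0, 0, 0.2, 0, 0], [0, 0, 0.1, 0, 0], [0, 0, 0, 0, 0], [0, 0, 0, 0, 0]])

```text
t: 34.05
ee_pos: [417.5, 290.4, 30.9]
orientation: [0.001, 3.141, 0.0]
ft_force: [0.1, 0.6, -2.1]
width: 38.8
grasp_force: 30.0
```

>>> move_arm(rows=[[0, -0.1, 0.05, 0, 0], [0, 0, 0.05, 0, 0], [0, 0, 0, 0, 0], [0, 0, 0, 0, 0]])

```text
t: 34.55
ee_pos: [417.5, 289.3, 30.1]
orientation: [0.001, 3.141, 0.0]
ft_force: [-2.0, -1.6, 5.2]
width: 38.3
grasp_force: 30.0
```

>>> move_arm(rows=[[0, 0, 0, 0, 50], [0, 0, 0, 0, 80], [0, 0, 0, 0, 80], [0, 0, 0, 0, 80], [0, 0, 0, 0, 80], [0, 0, -1, 0, 80], [0, 0, -4, 0, 80], [0, 0, -5, 0, 80], [0, 0, -4, 0, 80], [0, 0, -4, 0, 80]])

```text
t: 35.8
ee_pos: [417.3, 289.3, 211.9]
orientation: [0.001, 3.141, 0.001]
ft_force: [0.2, 1.4, -0.9]
width: 70.1
grasp_force: 0.0
```

>>> move_arm(rows=[[0, 4, -2, 0, 100], [0, 5, 0, 0, 100], [0, 5, 0, 0, 100], [0, 4, 0, 0, 100], [0, 2, 0, 0, 100], [0, 0, 0, 0, 100], [0, 0, 0, 0, 100]])

```text
t: 36.67
ee_pos: [417.6, 487.9, 229.6]
orientation: [-0.002, -3.141, 0.002]
ft_force: [0.6, 0.3, -0.3]
width: 87.7
grasp_force: 0.0
```

```bash
python3 - <<'E'
from h import *
state();a=optics.get_image("top")[100:300,130:490];b=optics.get_image("scene")[100:350,100:500]
a=cv2.resize(a,(620,344));b=cv2.resize(b,(400,250))
c=np.zeros((594,620,3),np.uint8);c[:344]=a;c[344:,:400]=b;cv2.imwrite("pics/fin.png",c)
E
```

```text
t 36.67 tcp [417.6 487.9 229.6] w 87.7 g 0.0 F [ 0.6  0.3 -0.3] q [ 0.84  0.44  1.58 -0.    1.12 -0.72]
```

View pics/fin.png

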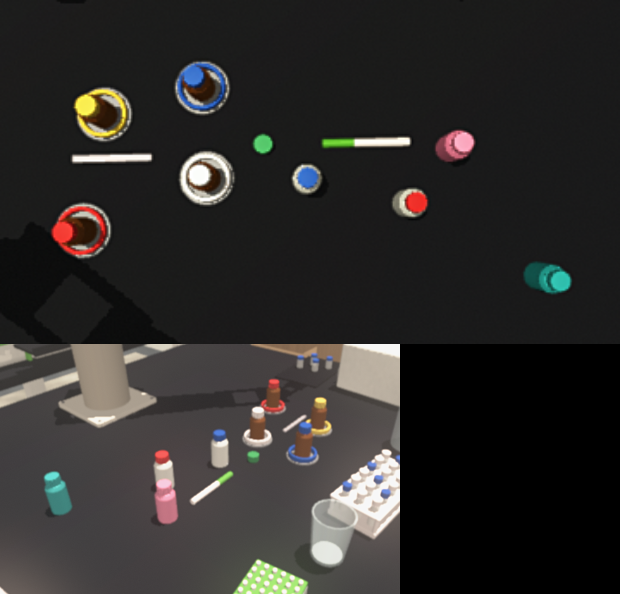

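All four amber bottles stand upright in the stations of their cap colour. The plastic bottles and both look-alikes are where they were, and the arm is clear.

```bash
python3 -c "
from h import *
print(close_job())"
```

```text
the job is handed in; nothing more can be done
None
```

I placed the four amber bottles upright in their matching stations in the order white, yellow, blue, red, then handed the job in at about 37 s. The plastic bottles and both look-alikes were left untouched.

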